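# Shut the bench drill's belt cover and hold its quill down for lining up the work

## Robot

A 6-joint arm with a two-finger parallel gripper is mounted at the origin on a cart in front of the work surface, level with it; the furniture and walls round the work are solid. World frame = base frame: x ahead of the robot, y to its left, z up, the work surface at z = 0. Lengths are in m, angles in degrees, forces in N, time in s.
With the tool pointing down it reaches from about 0.325 to 0.775 m from the base axis. Payload 5.5 kg.
Tool frame: the origin (TCP) lies at the very end of the fingers, on their centre line; the grasp point (between the pads) lies 19 mm behind it (r.grasp_offset is the distance from the TCP to the grasp point, in m); z points along the fingers, y is the direction in which the jaws open and shut (so a half turn about z gives the same grasp; the last joint's range is limited). The gripper opens to 85 mm and grips with 20 to 120 N. Pads are 22 mm wide; open, the fingers measure 114 mm over their backs; the gripper's body (76 mm by 85 mm) begins 54 mm behind the grasp point. The pads swing forward as they close: fully open they stand 13 mm farther back than shut.
Start: joints at [-78.65, 5.22, 70.514, -0, 104.267, -3.249], TCP at [0.151, -0.581, 0.231] pointing down, gripper open.
Joint ranges: [-164.24, 164.24], [-49.07, 125.15], [9.68, 141.18], [-86.29, 266.29], [3.28, 154.24], [-151.56, 151.56]. Speed limits (degrees/s): [147.25, 147.25, 172.46, 180, 180, 180].

## Interface

Orientations are given as a 3x3 rotation matrix whose columns are the frame's x, y, z axes.
In Python, from bench import telemetry, imaging, ticket, r gives the robot as it stands.
- The arm moves only by the tool send_rows, never from a script. Its argument "deltas" is a list of rows, each an object with "dp": the shift along the world's x, y, z in cm, a list of three; "dr": the turn, a rotation vector about the world's x, y, z in degrees, a list of three. In form: [{"dp": [dx, dy, dz], "dr": [ax, ay, az]}, ...]. A call has exactly 8 rows; each row shifts and turns the pose as measured when the row begins; what a row does not reach is not made up. A row lasts 1/10 s, in which the tool goes at most 50 mm and 8.59 degrees, less where a joint would pass 70% of its speed; a pose out of reach is approached as far as the arm can. A call with a gripper value outside its range is refused whole. "grip" is the gripper command: -1 is fully open, 1 is shut, values between are in proportion, set as the call begins (left out, the last holds). The fingers move at their own pace and stop on an object; the grip force is fixed at half the most. Time passes only in rows, so rows that do not move let the fingers close, or fill a call up. It gives the time, the measured TCP pose, the force and the opening at its end, in the units of the state.
- telemetry.read_state(): the state, without advancing time (a new reading comes with each control period).
- imaging.read_camera(name): name is "scene" or "top"; returns a dict with "pixels" (384x512x3 uint8, blue, green, red), "camera_matrix" (3x3 intrinsics, pixels), "world_to_cam" (4x4, takes a point from world to camera coordinates). Camera axes: x right, y up, looking along -z (the intrinsics and any distortion apply to the point x, -y, -z); pixel columns grow to the right and rows downward; lengths in m; the calibration is good to about 2 mm. A picture is of the moment at which its call begins. There is no depth.
- ticket.finish_job(): hands the job in, once; it reports no verdict.
The state is a dict: "time": time; "joints": joint angles; "dq": joint speeds; "effort": joint torques, N m; "tcp_pos": TCP position; "ee_rot": TCP orientation; "force": force on the tool from outside, world axes, zero at the start; "ft_torque": the same for the moment, N m; "width": opening from 0.0 (shut) to 1.0 (fully open).
Only numpy, scipy, OpenCV 4.12 (cv2) and the standard library are available. Lean on these libraries where they do the work, as an engineer would, in place of code of your own. Each camera call takes 0.05 s, during which the arm holds its last target.

## Task

I want to line up the silver plate in the little bench drill's vice under the drill point, and I need both hands for it. Close the grey belt cover on top of the drill, pressing it down until its catch snaps and it stays shut by itself. Then press the black-handled feed lever down to lower the drill by 10 mm, half of its stroke, never letting the point run into the plate, and keep it there: finish with the lever still held, since its spring lifts the drill as soon as you let go; leave the tools lying about on the bench where they are.

Things in the scene. Friction and masses are not known exactly. Their poses are not given: they have to be found in the camera images.
- bench_drill: small grey bench drill screwed to the bench, placed and turned differently each time: foot 170 x 120 mm, column and dark motor behind, head, and on top a flat tray with two pulleys and a belt. Origin: centre of the foot's underside. -x is its front (roughly towards the robot), +y its left, z up; offsets below are in mm in this frame. Cover shut, its top is at 240
- drill_point (a point): tip of the thin drill in the chuck, moving with the quill; at rest at [-15, 0, 66], 14 mm above the silver plate (38 x 26 mm) held in the small vice on the foot
- cover_hinge (a point): middle of the belt cover's hinge line, which runs along the drill's x on the left edge of the tray, at [39, 48.5, 206]. Fixed to the drill
- cover_edge (a point): where to press the cover: on its flat upper face, midway along its length, 12 mm in from the free (right-hand) edge; moves with the cover. With the cover at angle a it lies at y = -86 cos a + 34 sin a, z = 86 sin a + 34 cos a from the hinge line, so at a = 0 86 mm to its right and 240 mm above the bench
- belt_cover (a joint): grey plastic cover, an upside-down tray 176 (x) x 98 x 34 mm; rad, 0 = shut, grows as its right edge rises and swings over to the left; starts 0.6 to 1.05 open. A light spring lifts it (1 to 2 N at the edge). In the last 0.1 rad a roller catch under the right edge needs about 7 N pressed down, then holds it at 0 to 0.03; if not snapped in it springs up again. Hard stop at 0
- lever_pivot (a point): point on the feed lever's axis at the head's right flank, at [0, -64, 158], in the plane in which the handle swings; the axis runs along the drill's y. Fixed to the drill
- lever_grip (a point): centre of the lever's black handle, a round bar 18 mm thick and 64 mm long, 135 mm from the pivot; moves with the lever. At rest the lever points forward (-x) and 0.44 rad above level: the handle's centre is 122 mm in front of the pivot and 57 mm above it, 215 mm above the bench. Free on both sides and above
- feed_lever (a joint): angle pressed, rad: 0 = at rest, up; grows as the handle goes down, stop at 1.11. At angle a the handle's centre is at [-135 cos(0.44 - a), 0, 135 sin(0.44 - a)] from the pivot. A return spring takes about 2 N at the handle to start, 6 N at 10 mm of drill travel, 10 N at the stop; let go, the lever rises again
- quill (a joint): travel of chuck and drill, m: 0 = up, grows downward, 0.020 at the bottom; the lever drives it by rack and pinion, 18 mm per rad. 10 mm is 0.556 rad of lever: handle's centre 142 mm above the bench, 73 mm lower than at rest. At 14 mm the point meets the plate. A pointer shows the travel on a scale on the head's front, a line every 5 mm
- bench_block: bystander lying loose on the bench: flat square steel block, 60 x 60 x 18 mm
- side_cutters: bystander lying loose: side cutters with black handles, 51 x 118 x 11 mm
- ring_clamp: bystander lying loose: wooden ring clamp, 28 x 148 x 28 mm
- flat_pliers: bystander lying loose: flat pliers with red handles, 51 x 133 x 11 mm
- loupe: bystander lying loose: folded loupe, 24 x 32 x 19 mm

How it is judged (in metres and radians):
On the way, in this order (a step that is already met when the one before it is completed fails the run):
1. the belt cover is shut and held by its catch, with the robot off it (value of joint belt_cover below 0.045 rad and contact force between each of the fingers, the arm and belt_cover below 0.2 N), for 0.2 s.
2. the feed lever is held with the drill lowered by 10 mm (value of joint quill between 0.008 and 0.012 m and contact force between the fingers and feed_lever above 1.5 N), for 0.5 s.
At the end, for the whole second after the job is handed in: the belt cover is shut on its catch (within 0.045 rad) and the robot's fingers still hold the feed lever (more than 1.5 N), with the quill standing still 8 to 12 mm down; the hold goes on through the last second (all of step 2 and value of joint belt_cover below 0.045 rad and velocity of joint quill between -0.003 and 0.003 m/s); the arm keeps its last pose, push and grip.
It fails at once if the drill point is run into the plate (quill lowered 13.5 mm or more) (value of joint quill above 0.0135 m).
It fails at once if a tool lying on the bench is shifted by more than 30 mm (distance of any of bench_block, side_cutters, ring_clamp, flat_pliers, loupe from where it was at the start of the episode above 0.03 m).
It also fails if it takes over 40 s, if anything falls off the work surface, if the arm or the gripper's body presses on something with over 40 N, if the wrist force passes 120 N, or if a joint passes its speed limit or range.

## Working session

There is one attempt and no reset: what is moved stays moved. The work goes in short steps, Python scripts to look and compute and a tool call to move; the robot and the scene stay as the last step left them, time stands still between calls to the robot, and variables do not carry over. Pictures are saved under pics/ and viewed, and the job is handed in when it is done.

Besides the shell and the picture viewer there is one more tool, called after ">>>" as name([rows], argument=value, ...), one row to a line, values as JSON. send_rows: Moves the arm, as the interface text tells. Its arguments: {"type":"object","properties":{"deltas":{"type":"array"},"grip":{"type":"number"}},"required":["deltas"]}

```bash
ls; mkdir -p pics
python3 - <<'E'
from bench import telemetry, imaging, ticket, r
import cv2,numpy as np
s=telemetry.read_state();print(s)
for n in("scene","top"):
    c=imaging.read_camera(n);cv2.imwrite(f"pics/{n}0.png",c["pixels"]);print(n,c["camera_matrix"],c["world_to_cam"],[k for k in c])
    np.savez(f"{n}0.npz",**{k:c[k] for k in("pixels","camera_matrix","world_to_cam")})
E
```

```text
pics
{'time': 0.0, 'joints': array([-7.86495619e+01,  5.26388946e+00,  7.05833293e+01,  4.67865823e-04,
        1.04269273e+02, -3.24820121e+00]), 'dq': array([ 0.06894056, -0.02916277, -0.02875574,  0.02058613, -0.04370951,
       -0.09452791]), 'effort': array([ 7.86097389e-04, -4.58725154e+01, -4.18019593e+01,  1.09698083e-04,
        1.16827316e-02,  2.72427606e-06]), 'tcp_pos': array([ 0.15117361, -0.5803294 ,  0.23012845]), 'ee_rot': array([[ 9.67714675e-01,  2.52047918e-01, -3.92385412e-04],
       [ 2.52048193e-01, -9.67712627e-01,  1.99495092e-03],
       [ 1.23106909e-04, -2.02944332e-03, -9.99997933e-01]]), 'force': array([ 0.11579567,  0.10621229, -0.26462827]), 'ft_torque': array([ 0.02312504, -0.00992977,  0.00646302]), 'width': 0.9978426827905968}
scene [[366.10606311   0.         255.31807621]
 [  0.         366.10606311 186.31104743]
 [  0.           0.           1.        ]] [[-0.7891354  -0.61382517 -0.02199929  0.5246239 ]
 [ 0.39291397 -0.53201301  0.75005384 -0.22903431]
 [-0.47210584  0.58325021  0.66101079 -0.85942765]
 [ 0.          0.          0.          1.        ]] ['pixels', 'camera_matrix', 'world_to_cam']
top [[498.85429763   0.         259.41500103]
 [  0.         498.85429763 188.62452713]
 [  0.           0.           1.        ]] [[-0.3360891  -0.94176594  0.0110011   0.36192735]
 [ 0.82292784 -0.28795809  0.48976515 -0.44505534]
 [-0.45807629  0.17365784  0.87178499 -1.25418772]
 [ 0.          0.          0.          1.        ]] ['pixels', 'camera_matrix', 'world_to_cam']
```

View pics/scene0.png

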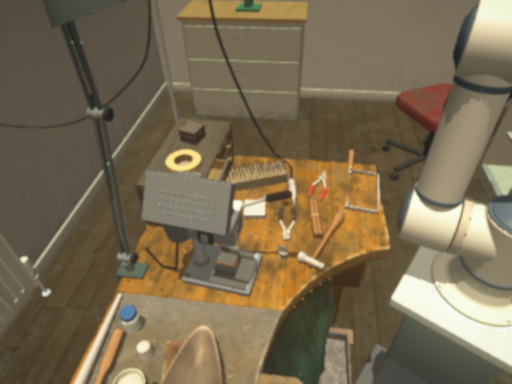

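View pics/top0.png

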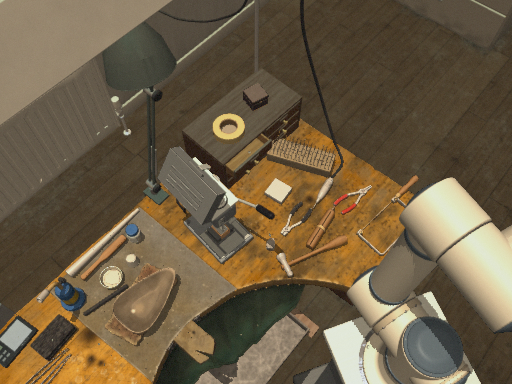

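Run:
```python
import cv2,numpy as np
for n,(x,y,w,h) in dict(scene=(130,150,140,160),top=(150,140,150,125)).items():
    d=np.load(n+"0.npz");p=d["pixels"];W=d["world_to_cam"];print(n,-W[:3,:3].T@W[:3,3])
    k=5 if n=="top" else 3.7
    cv2.imwrite(f"pics/{n}0z.png",cv2.resize(p[y:y+h,x:x+w],None,fx=k,fy=k,interpolation=cv2.INTER_CUBIC))
```

```text
scene [0.09824926 0.70143948 0.75142037]
top [-0.08662538  0.4304931   1.30737303]
```

View pics/scene0z.png

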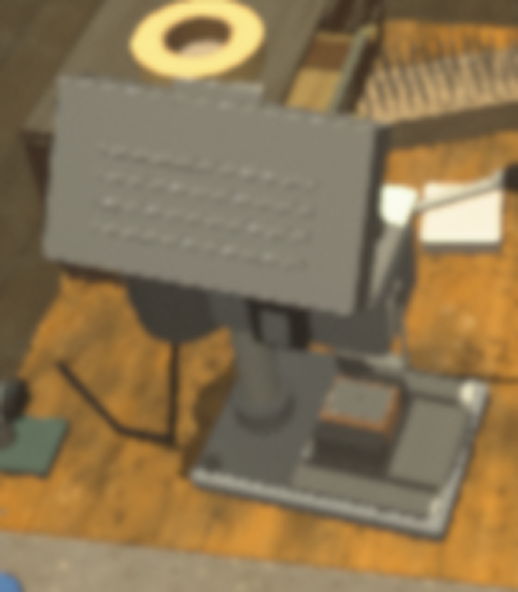

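View pics/top0z.png

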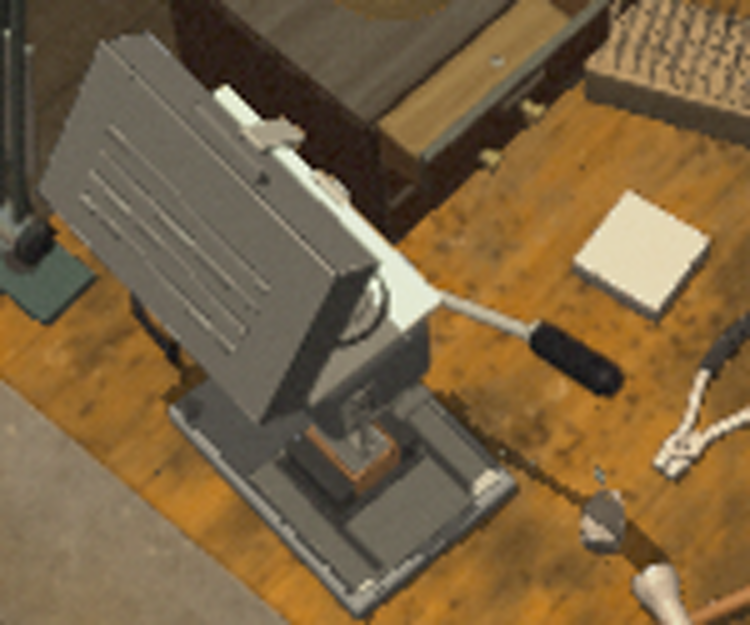

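```bash
cat > h.py <<'E'
import numpy as np,cv2
def cam(n,f="0"):
    d=np.load(n+f+".npz");return d["camera_matrix"],d["world_to_cam"]
def ray(n,px):
    K,W=cam(n);v=np.linalg.inv(K)@[px[0],px[1],1.];d=W[:3,:3].T@(v*[1,-1,-1]);return -W[:3,:3].T@W[:3,3],d/np.linalg.norm(d)
def plane(n,px,z):
    o,d=ray(n,px);return o+d*(z-o[2])/d[2]
def tri(a,b):
    o,d=ray("scene",a);p,e=ray("top",b)
    t=np.linalg.lstsq(np.c_[d,-e],p-o,rcond=None)[0];x,y=o+d*t[0],p+e*t[1];return (x+y)/2,np.linalg.norm(x-y)
def proj(n,P):
    K,W=cam(n);c=W[:3,:3]@P+W[:3,3];q=K@(c*[1,-1,-1]);return q[:2]/q[2]
T=lambda x,y:(150+(x+.5)/5-.5,140+(y+.5)/5-.5)
S=lambda x,y:(130+(x+.5)/3.7-.5,150+(y+.5)/3.7-.5)
E
python3 - <<'E'
from h import *
np.set_printoptions(precision=4,suppress=True)
t=[T(518,485),T(358,610),T(168,405)];s=[S(489,384),S(442,530),S(193,478)]
for a,b in zip(s,t):print(tri(a,b))
for z in(0,.01,.02):
  for n,q in(("top",t),("scene",s)):
    A=[plane(n,p,z) for p in q];print(z,n,np.linalg.norm(A[0]-A[1]),np.linalg.norm(A[1]-A[2]),*A)
E
```

```text
(array([0.455 , 0.2412, 0.0109]), np.float64(0.0021298174947867368))
(array([0.412 , 0.3489, 0.0101]), np.float64(0.0013034458476543123))
(array([0.5699, 0.4137, 0.0032]), np.float64(0.0031925713780525103))
0 top 0.11649429896178297 0.1699189012800449 [0.4584 0.2395 0.    ] [0.4166 0.3483 0.    ] [0.5732 0.4141 0.    ]
0 scene 0.11898516702845077 0.16891071496989063 [0.4614 0.2344 0.    ] [0.4155 0.3441 0.    ] [0.5701 0.4123 0.    ]
0.01 top 0.11560324264990339 0.16861920412024745 [0.4542 0.241  0.01  ] [0.4127 0.3489 0.01  ] [0.5682 0.4143 0.01  ]
0.01 scene 0.11740169694870659 0.1666628292041038 [0.4566 0.2406 0.01  ] [0.4113 0.3489 0.01  ] [0.5638 0.4162 0.01  ]
0.02 top 0.11471218633802377 0.16731950696045 [0.4501 0.2425 0.02  ] [0.4089 0.3495 0.02  ] [0.5631 0.4144 0.02  ]
0.02 scene 0.11581822686896238 0.16441494343831697 [0.4518 0.2468 0.02  ] [0.4071 0.3536 0.02  ] [0.5575 0.42   0.02  ]
```

Run:
```python
from h import *
np.set_printoptions(precision=4,suppress=True)
for n,q in(("top",T(576,361)),):print(plane(n,q,.215))
def w(P,x=.512,y=.327,a=np.radians(22.3)):
    P=np.array(P)/1000;c,s=np.cos(a),np.sin(a);return np.array([x+c*P[0]-s*P[1],y+s*P[0]+c*P[1],P[2]])
print(w([-122,-64,215]))
ims={n:np.load(n+"0.npz")["pixels"] for n in("scene","top")}
for n,(x,y,ww,h) in dict(scene=(130,150,140,160),top=(150,140,150,125)).items():
    k=5 if n=="top" else 3.7
    im=cv2.resize(ims[n][y:y+h,x:x+ww],None,fx=k,fy=k,interpolation=cv2.INTER_CUBIC)
    def d(P,c,):
        q=proj(n,w(P));q=((q-[x,y]+.5)*k-.5).astype(int);cv2.circle(im,tuple(int(v) for v in q),4,c,-1)
    for P in([-85,-60,12],[-85,60,12],[85,60,12],[85,-60,12]):d(P,(0,0,255))
    d([-122,-64,215],(0,255,0));d([0,-64,158],(255,0,0));d([39,48.5,206],(255,255,0));d([39-88,48.5,206],(255,255,0));d([39+88,48.5,206],(255,255,0))
    for a in (.6,.7,.8,.9,1.0):
        d([39-88,48.5-98*np.cos(a)+34*np.sin(a),206+98*np.sin(a)+34*np.cos(a)],(255,0,255))
        d([39+88,48.5-98*np.cos(a)+34*np.sin(a),206+98*np.sin(a)+34*np.cos(a)],(255,0,255))
    cv2.imwrite(f"pics/{n}_ov.png",im)
```

```text
[0.4217 0.2223 0.215 ]
[0.4234 0.2215 0.215 ]
```

View pics/scene_ov.png

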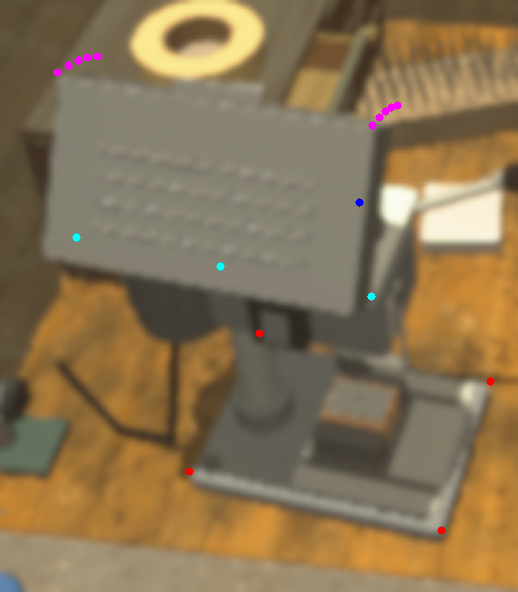

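View pics/top_ov.png

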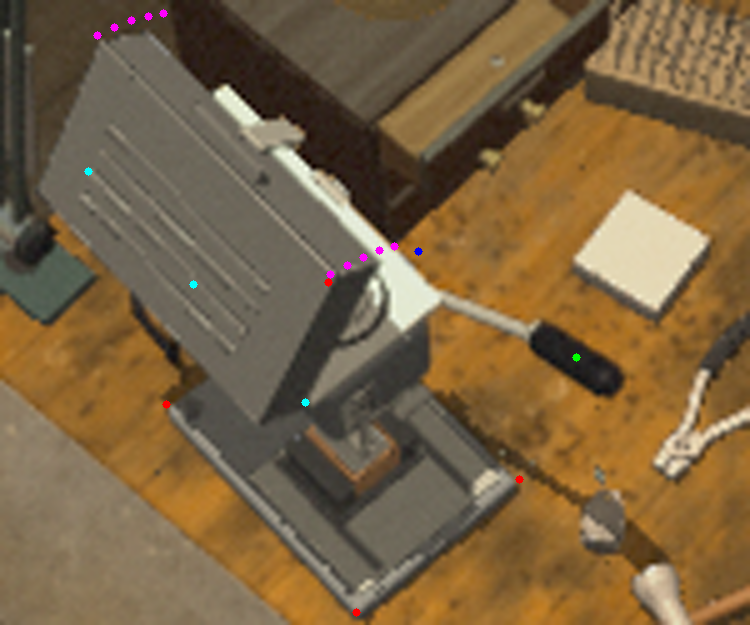

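```bash
cat >> h.py <<'E'
def w(P,x=.5115,y=.327,a=np.radians(22.3)):
    P=np.array(P)/1000;c,s=np.cos(a),np.sin(a);return np.array([x+c*P[0]-s*P[1],y+s*P[0]+c*P[1],P[2]])
def edge(a): return w([39,48.5-86*np.cos(a)+34*np.sin(a),206+86*np.sin(a)+34*np.cos(a)])
def grip(a): return w([-135*np.cos(.44-a),-64,158+135*np.sin(.44-a)])
E
python3 - <<'E'
from h import *
np.set_printoptions(precision=4,suppress=True)
for a in(.6,.4,.3,.2,.1,0):print(a,edge(a))
for a in(0,.2,.4,.556):print(a,grip(a))
print(tri((100,113),(153,93)))
E
```

```text
0.6 [0.5488 0.3388 0.2826]
0.4 [0.5542 0.3256 0.2708]
0.3 [0.5565 0.32   0.2639]
0.2 [0.5586 0.3149 0.2564]
0.1 [0.5604 0.3106 0.2484]
0 [0.5618 0.3071 0.24  ]
0 [0.4228 0.2214 0.2155]
0.2 [0.4145 0.218  0.1901]
0.4 [0.411  0.2166 0.1634]
0.556 [0.4117 0.2169 0.1424]
(array([0.716 , 0.3995, 0.3995]), np.float64(0.00512923972750568))
```

>>> send_rows([
  {"dp":[1,3,2],"dr":[0,0,0]},
  {"dp":[2,4.5,1.5],"dr":[0,0,0]},
  {"dp":[2,4.5,1.5],"dr":[0,0,0]},
  {"dp":[2,4.5,1.5],"dr":[0,0,0]},
  {"dp":[2,4.5,1.5],"dr":[0,0,0]},
  {"dp":[2,4.5,1],"dr":[0,0,2]},
  {"dp":[2,4.5,1],"dr":[0,0,3]},
  {"dp":[2,4.5,0],"dr":[0,0,3]},
], grip=1)

```text
time: 0.9
tcp_pos: [0.296, -0.2355, 0.3219]
ee_rot: [[0.926, 0.379, -0.005], [0.379, -0.925, 0.014], [0.001, -0.015, -1.0]]
force: [0.8, -0.2, 0.3]
width: 0.003
```

>>> send_rows([
  {"dp":[2,4.4,0.6],"dr":[0,0,0]},
  {"dp":[2,4.4,0.6],"dr":[0,0,0]},
  {"dp":[2,4.4,0.5],"dr":[0,0,0]},
  {"dp":[2,4.4,0],"dr":[0,0,0]},
  {"dp":[2,4.4,0],"dr":[0,0,0]},
  {"dp":[2,4.4,0],"dr":[0,0,0]},
  {"dp":[2,4.4,0],"dr":[0,0,0]},
  {"dp":[2,4.4,0],"dr":[0,0,0]},
])

```text
time: 1.7
tcp_pos: [0.4564, 0.1303, 0.3384]
ee_rot: [[0.925, 0.379, -0.002], [0.379, -0.925, 0.013], [0.003, -0.013, -1.0]]
force: [0.7, -1.0, 1.1]
width: -0.001
```

>>> send_rows([
  {"dp":[1.9,4.2,0],"dr":[0,0,0]},
  {"dp":[1.9,4.2,0],"dr":[0,0,0]},
  {"dp":[1.8,4.2,0],"dr":[0,0,0]},
  {"dp":[1.6,3.5,0],"dr":[0,0,0]},
  {"dp":[1.2,2.6,-0.5],"dr":[0,0,0]},
  {"dp":[0.6,1.2,-1],"dr":[0,0,0]},
  {"dp":[0,0,-1],"dr":[0,0,0]},
  {"dp":[0,0,0],"dr":[0,0,0]},
])

```text
time: 2.5
tcp_pos: [0.5483, 0.3452, 0.3031]
ee_rot: [[0.922, 0.387, -0.013], [0.388, -0.922, 0.008], [-0.008, -0.012, -1.0]]
force: [1.1, -0.4, 0.2]
width: 0.002
```

```bash
cat > look.py <<'E'
import sys,cv2
from bench import imaging,telemetry
t=sys.argv[1]
for n,(x,y,w,h) in dict(scene=(130,130,160,160),top=(150,130,160,135)).items():
    p=imaging.read_camera(n)["pixels"];cv2.imwrite(f"pics/{n}{t}.png",cv2.resize(p[y:y+h,x:x+w],None,fx=3.7,fy=3.7,interpolation=cv2.INTER_CUBIC))
s=telemetry.read_state();print(s["time"],s["tcp_pos"].round(4),s["force"].round(2),s["joints"].round(1))
E
python3 look.py 1
```

```text
2.6 [0.5483 0.3446 0.3053] [-0.41 -0.15 -1.07] [ 28.7  14.9  52.1   0.8 113.2  96.3]
```

View pics/scene1.png

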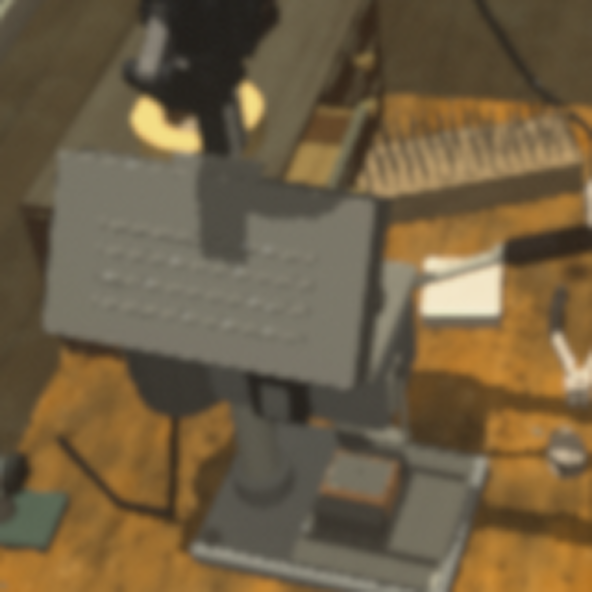

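View pics/top1.png

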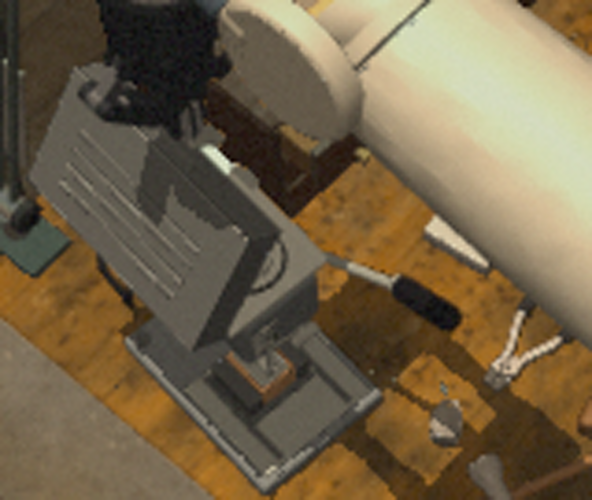

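Run:
```python
from h import *
tip=np.array([.5483,.3446,.3053])
for n,o in(("scene",(130,130)),("top",(150,130))):
    for P in (tip,tip+[0,0,.03],edge(.6),edge(.8),edge(1.0)): print(n,((proj(n,P)-o+.5)*3.7).round())
```

```text
scene [226. 150.]
scene [218. 104.]
scene [239. 176.]
scene [225. 183.]
scene [210. 196.]
top [182. 130.]
top [177. 105.]
top [194. 146.]
top [173. 153.]
top [150. 164.]
```

>>> send_rows([
  {"dp":[0,0,-1],"dr":[0,0,0]},
  {"dp":[0,0,-1],"dr":[0,0,0]},
  {"dp":[0.1,-0.3,-0.5],"dr":[0,0,0]},
  {"dp":[0.1,-0.4,-0.5],"dr":[0,0,0]},
  {"dp":[0.1,-0.4,-0.5],"dr":[0,0,0]},
  {"dp":[0.1,-0.4,-0.5],"dr":[0,0,0]},
  {"dp":[0.1,-0.3,-0.5],"dr":[0,0,0]},
  {"dp":[0.1,-0.3,-0.4],"dr":[0,0,0]},
])

```text
time: 3.4
tcp_pos: [0.5575, 0.3146, 0.2654]
ee_rot: [[0.926, 0.377, 0.012], [0.377, -0.926, 0.013], [0.016, -0.007, -1.0]]
force: [3.4, -1.5, 4.0]
width: 0.002
```

>>> send_rows([
  {"dp":[0,0,-0.5],"dr":[0,0,0]},
  {"dp":[0,0,-0.5],"dr":[0,0,0]},
  {"dp":[0.1,-0.1,-0.5],"dr":[0,0,0]},
  {"dp":[0.1,-0.1,-0.5],"dr":[0,0,0]},
  {"dp":[0.1,-0.1,-0.5],"dr":[0,0,0]},
  {"dp":[0,0,-0.5],"dr":[0,0,0]},
  {"dp":[0,0,-0.5],"dr":[0,0,0]},
  {"dp":[0,0,-0.5],"dr":[0,0,0]},
])

```text
time: 4.2
tcp_pos: [0.5668, 0.2937, 0.2339]
ee_rot: [[0.933, 0.357, 0.03], [0.358, -0.934, -0.009], [0.025, 0.019, -1.0]]
force: [1.4, -9.5, 7.6]
width: -0.002
```

```bash
python3 look.py 2
```

```text
4.3 [0.5669 0.2933 0.2334] [  2.56 -10.04   7.29] [ 25.   10.1  65.   -1.3 103.6  93.7]
```

View pics/scene2.png

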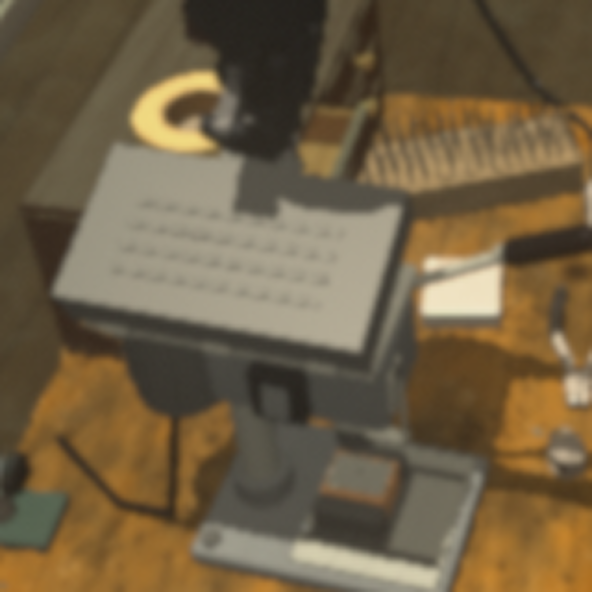

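Run:
```python
from h import *
for y in(8,-5,-10,-20,-28):print(y,w([39,y,0]).round(4))
```

```text
8 [0.5445 0.3492 0.    ]
-5 [0.5495 0.3372 0.    ]
-10 [0.5514 0.3325 0.    ]
-20 [0.5552 0.3233 0.    ]
-28 [0.5582 0.3159 0.    ]
```

>>> send_rows([
  {"dp":[0.1,-0.3,2],"dr":[0,0,0]},
  {"dp":[0,0,2.5],"dr":[0,0,0]},
  {"dp":[0,0,2.5],"dr":[0,0,0]},
  {"dp":[0,0,1],"dr":[0,0,0]},
  {"dp":[-0.6,1.2,0],"dr":[0,0,0]},
  {"dp":[-0.8,1.8,0],"dr":[0,0,0]},
  {"dp":[-0.6,1.3,0],"dr":[0,0,0]},
  {"dp":[0,0,0],"dr":[0,0,0]},
])

```text
time: 5.1
tcp_pos: [0.5439, 0.3366, 0.305]
ee_rot: [[0.933, 0.359, 0.013], [0.359, -0.933, -0.013], [0.008, 0.017, -1.0]]
force: [-0.8, 1.1, -0.9]
width: 0.002
```

>>> send_rows([
  {"dp":[0.1,0.7,0],"dr":[0,0,1]},
  {"dp":[0,0.5,-0.5],"dr":[0,0,0]},
  {"dp":[0,0,-0.7],"dr":[0,0,0]},
  {"dp":[0,0,-0.7],"dr":[0,0,0]},
  {"dp":[0,0,-0.6],"dr":[0,0,0]},
  {"dp":[0,0,-0.5],"dr":[0,0,0]},
  {"dp":[0.1,-0.1,-0.4],"dr":[0,0,0]},
  {"dp":[0.1,-0.1,-0.4],"dr":[0,0,0]},
])

```text
time: 5.9
tcp_pos: [0.5474, 0.3462, 0.2618]
ee_rot: [[0.927, 0.376, 0.012], [0.376, -0.927, -0.015], [0.005, 0.018, -1.0]]
force: [-0.6, -0.7, 1.4]
width: -0.002
```

>>> send_rows([
  {"dp":[0.1,-0.3,-0.4],"dr":[0,0,0]},
  {"dp":[0.1,-0.3,-0.4],"dr":[0,0,0]},
  {"dp":[0.1,-0.3,-0.4],"dr":[0,0,0]},
  {"dp":[0.1,-0.3,-0.4],"dr":[0,0,0]},
  {"dp":[0.1,-0.2,-0.4],"dr":[0,0,0]},
  {"dp":[0,0,-0.4],"dr":[0,0,0]},
  {"dp":[0,0,-0.4],"dr":[0,0,0]},
  {"dp":[0,0,-0.4],"dr":[0,0,0]},
])

```text
time: 6.7
tcp_pos: [0.5533, 0.3315, 0.24]
ee_rot: [[0.926, 0.376, 0.025], [0.376, -0.927, -0.006], [0.021, 0.015, -1.0]]
force: [-3.8, -0.9, 14.0]
width: 0.003
```

```bash
python3 look.py 3
```

```text
6.8 [0.5533 0.3315 0.2399] [-3.41 -0.58 14.34] [ 28.4  11.5  62.8  -1.  104.6  96.1]
```

View pics/scene3.png

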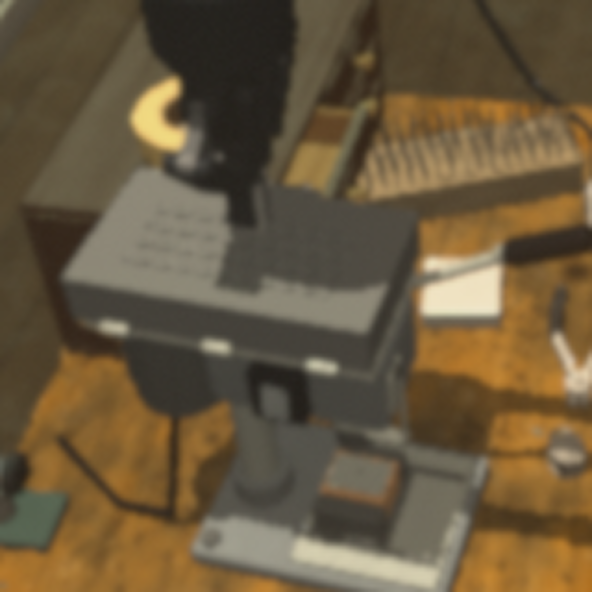

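>>> send_rows([
  {"dp":[0,0,-0.5],"dr":[0,0,0]},
  {"dp":[0,0,-0.6],"dr":[0,0,0]},
  {"dp":[0,0,-0.7],"dr":[0,0,0]},
  {"dp":[0,0,-0.8],"dr":[0,0,0]},
  {"dp":[0,0,-0.8],"dr":[0,0,0]},
  {"dp":[0,0,-0.8],"dr":[0,0,0]},
  {"dp":[0,0,-0.8],"dr":[0,0,0]},
  {"dp":[0,0,-0.8],"dr":[0,0,0]},
])

```text
time: 7.6
tcp_pos: [0.5535, 0.3315, 0.2401]
ee_rot: [[0.923, 0.376, 0.085], [0.375, -0.927, 0.025], [0.088, 0.008, -0.996]]
force: [-9.1, -4.0, 25.7]
width: 0.004
```

>>> send_rows([
  {"dp":[0,0,1.5],"dr":[0,0,0]},
  {"dp":[0,0,2],"dr":[0,0,0]},
  {"dp":[0,0,2],"dr":[0,0,0]},
  {"dp":[0,0,1.5],"dr":[0,0,0]},
  {"dp":[0,0,0],"dr":[0,0,0]},
  {"dp":[0,0,0],"dr":[0,0,0]},
  {"dp":[0,0,0],"dr":[0,0,0]},
  {"dp":[0,0,0],"dr":[0,0,0]},
])

```text
time: 8.4
tcp_pos: [0.5526, 0.3286, 0.3094]
ee_rot: [[0.924, 0.373, 0.082], [0.373, -0.928, 0.02], [0.084, 0.012, -0.996]]
force: [0.4, -0.7, 0.4]
width: -0.0
```

```bash
python3 look.py 4
```

```text
8.5 [0.5526 0.3287 0.3095] [ 0.16  0.4  -0.  ] [ 28.4   9.5  58.   -1.3 107.8  96. ]
```

View pics/scene4.png

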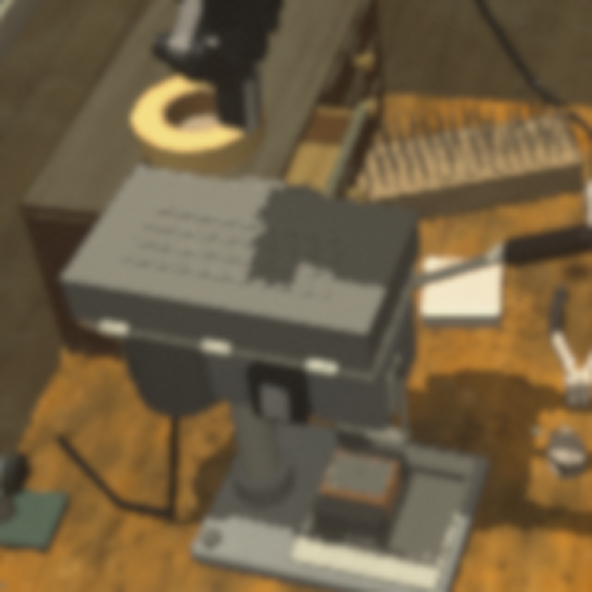

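View pics/top4.png

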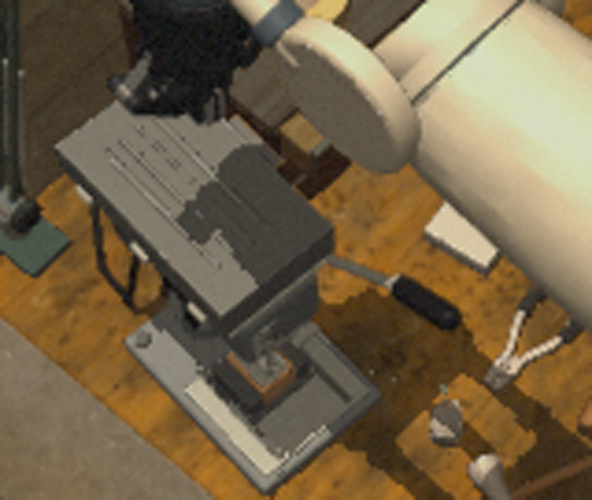

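>>> send_rows([
  {"dp":[-1.6,-1.3,0],"dr":[0,1,0]},
  {"dp":[-2.2,-1.8,0],"dr":[-0.3,1,0]},
  {"dp":[-2.2,-1.8,0],"dr":[-0.3,1,0]},
  {"dp":[-2.2,-1.8,0],"dr":[-0.3,1,0]},
  {"dp":[-2.1,-1.8,0],"dr":[-0.3,0.8,0]},
  {"dp":[-1.5,-1.2,0],"dr":[0,0,0]},
  {"dp":[-0.5,-0.4,0],"dr":[0,0,0]},
  {"dp":[0,0,0],"dr":[0,0,0]},
], grip=0)

```text
time: 9.3
tcp_pos: [0.4245, 0.2243, 0.3037]
ee_rot: [[0.927, 0.374, -0.011], [0.374, -0.927, -0.005], [-0.012, 0.0, -1.0]]
force: [0.5, 0.4, 0.1]
width: 0.497
```

```bash
python3 look.py 5
python3 - <<'E'
from h import *
for P in([-49,-49.5,240],[-49,48.5,240],[127,48.5,240],[-122,-64,215]):print(P,((proj("top",w(P))-(150,130)+.5)*3.7).round(),((proj("scene",w(P))-(130,130)+.5)*3.7).round())
E
```

```text
9.4 [0.4251 0.2248 0.3034] [-0.56  0.55 -0.18] [ 23.8 -10.8  78.7  -0.  112.9  91.8]
[-49, -49.5, 240] [338. 225.] [423. 207.]
[-49, 48.5, 240] [222. 313.] [368. 327.]
[127, 48.5, 240] [ 58. 139.] [ 64. 270.]
[-122, -64, 215] [427. 303.] [552. 244.]
```

View pics/top5.png

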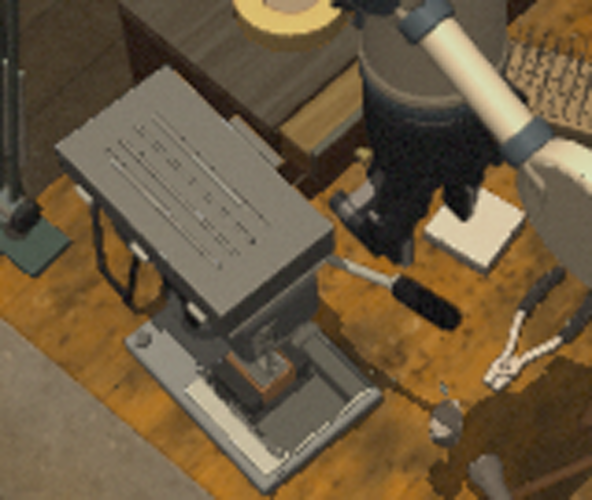

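View pics/scene5.png

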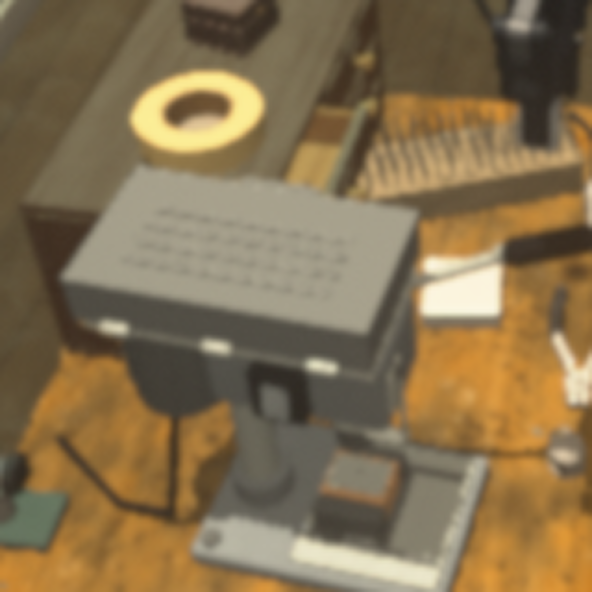

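>>> send_rows([
  {"dp":[-0.1,-0.2,-1.5],"dr":[0,-0.5,0]},
  {"dp":[-0.1,-0.1,-2],"dr":[0,0,0]},
  {"dp":[0,0,-2],"dr":[0,0,0]},
  {"dp":[0,0,-1.8],"dr":[0,0,0]},
  {"dp":[0,0,-1.4],"dr":[0,0,0]},
  {"dp":[0,0,-0.9],"dr":[0,0,0]},
  {"dp":[0,0,-0.4],"dr":[0,0,0]},
  {"dp":[0,0,0],"dr":[0,0,0]},
])

```text
time: 10.2
tcp_pos: [0.4266, 0.2251, 0.1975]
ee_rot: [[0.926, 0.377, -0.004], [0.377, -0.926, -0.005], [-0.005, 0.003, -1.0]]
force: [-0.2, 0.7, -0.1]
width: 0.498
```

```bash
python3 look.py 6
```

```text
10.3 [0.4268 0.2251 0.1985] [-1.08 -0.61 -0.02] [ 23.9 -13.   91.2  -0.2 102.   91.7]
```

View pics/top6.png

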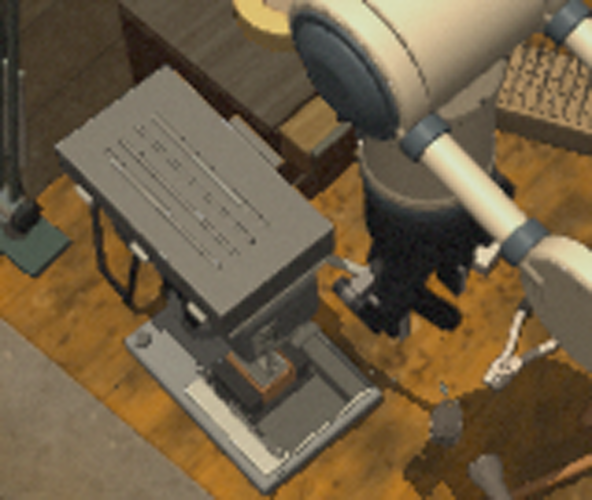

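View pics/scene6.png

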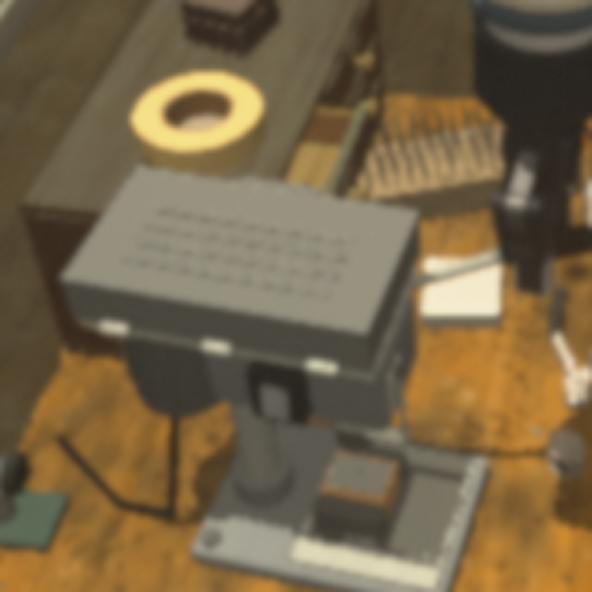

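>>> send_rows([
  {"dp":[-0.3,-0.3,-0.3],"dr":[0,0,0]},
  {"dp":[-0.2,-0.1,0],"dr":[0,0,0]},
  {"dp":[0,0,0],"dr":[0,0,0]},
  {"dp":[0,0,0],"dr":[0,0,0]},
  {"dp":[0,0,0],"dr":[0,0,0]},
  {"dp":[0,0,0],"dr":[0,0,0]},
  {"dp":[0,0,0],"dr":[0,0,0]},
  {"dp":[0,0,0],"dr":[0,0,0]},
], grip=1)

```text
time: 11.1
tcp_pos: [0.4222, 0.2255, 0.1968]
ee_rot: [[0.925, 0.38, 0.002], [0.38, -0.925, 0.007], [0.005, -0.006, -1.0]]
force: [2.4, 1.3, -2.7]
width: 0.189
```

```bash
python3 look.py 7
```

```text
11.2 [0.4222 0.2255 0.1968] [ 0.43  1.92 -2.85] [ 23.8 -14.1  92.4   0.3 101.5  91.5]
```

View pics/top7.png

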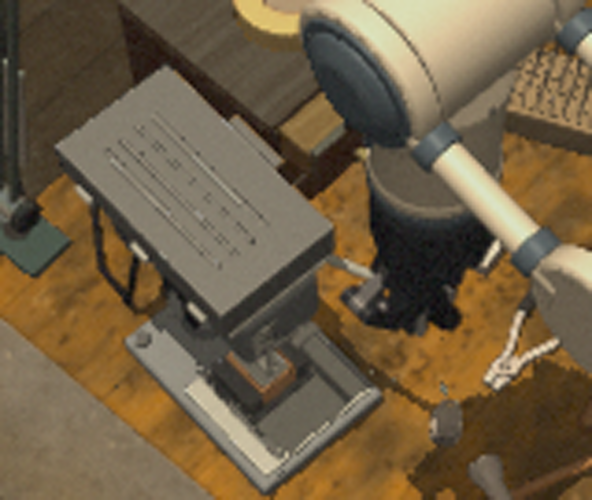

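>>> send_rows([
  {"dp":[-0.3,-0.1,-0.6],"dr":[0,0,0]},
  {"dp":[-0.2,-0.1,-0.7],"dr":[0,0,0]},
  {"dp":[-0.2,-0.1,-0.7],"dr":[0,0,0]},
  {"dp":[-0.2,-0.1,-0.7],"dr":[0,0,0]},
  {"dp":[-0.1,0,-0.7],"dr":[0,0,0]},
  {"dp":[-0.1,0,-0.6],"dr":[0,0,0]},
  {"dp":[0,0,-0.4],"dr":[0,0,0]},
  {"dp":[0,0,0],"dr":[0,0,0]},
])

```text
time: 12.0
tcp_pos: [0.4123, 0.2214, 0.1632]
ee_rot: [[0.924, 0.381, 0.021], [0.381, -0.924, 0.015], [0.025, -0.006, -1.0]]
force: [2.9, 1.5, 4.7]
width: 0.189
```

```bash
python3 look.py 8
```

```text
12.1 [0.4124 0.2214 0.1636] [-0.36 -0.55  4.82] [ 23.9 -17.   98.1   0.3  97.4  91.5]
```

View pics/top8.png

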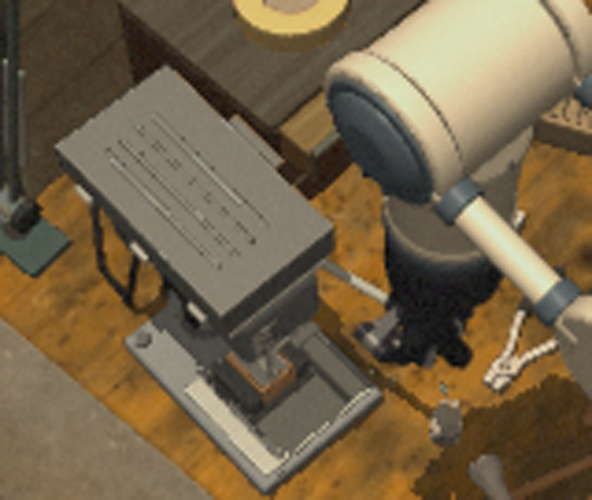

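View pics/scene8.png

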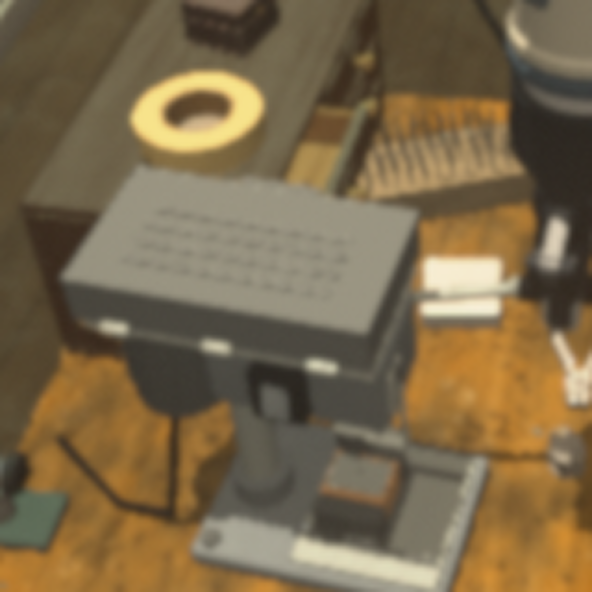

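>>> send_rows([
  {"dp":[-0.1,0,-0.6],"dr":[0,0,0]},
  {"dp":[0,0,-0.7],"dr":[0,0,0]},
  {"dp":[0,0,-0.7],"dr":[0,0,0]},
  {"dp":[0,0,-0.7],"dr":[0,0,0]},
  {"dp":[0,0,-0.6],"dr":[0,0,0]},
  {"dp":[0,0,-0.5],"dr":[0,0,0]},
  {"dp":[0,0,-0.3],"dr":[0,0,0]},
  {"dp":[0,0,-0.1],"dr":[0,0,0]},
])

```text
time: 12.9
tcp_pos: [0.411, 0.2208, 0.1303]
ee_rot: [[0.924, 0.382, 0.03], [0.382, -0.924, 0.017], [0.034, -0.005, -0.999]]
force: [-1.3, -1.9, 7.7]
width: 0.188
```

>>> send_rows([
  {"dp":[0,0,-0.3],"dr":[0,0,0]},
  {"dp":[0,0,-0.3],"dr":[0,0,0]},
  {"dp":[0,0,-0.2],"dr":[0,0,0]},
  {"dp":[0,0,-0.1],"dr":[0,0,0]},
  {"dp":[0,0,-0.1],"dr":[0,0,0]},
  {"dp":[0,0,-0.1],"dr":[0,0,0]},
  {"dp":[0,0,-0.1],"dr":[0,0,0]},
  {"dp":[0,0,-0.1],"dr":[0,0,0]},
])

```text
time: 13.7
tcp_pos: [0.4113, 0.221, 0.1274]
ee_rot: [[0.923, 0.383, 0.039], [0.382, -0.924, 0.021], [0.044, -0.005, -0.999]]
force: [-2.1, 0.0, 6.1]
width: 0.19
```

```bash
python3 look.py 9
python3 - <<'E'
from bench import imaging
import cv2
p=imaging.read_camera("scene")["pixels"];cv2.imwrite("pics/s9z.png",cv2.resize(p[180:280,190:300],None,fx=5.5,fy=5.5,interpolation=cv2.INTER_CUBIC))
E
```

```text
13.8 [0.4113 0.221  0.1275] [-1.36 -0.61  6.89] [ 23.9 -17.9 102.5   0.2  92.8  91.4]
```

View pics/s9z.png

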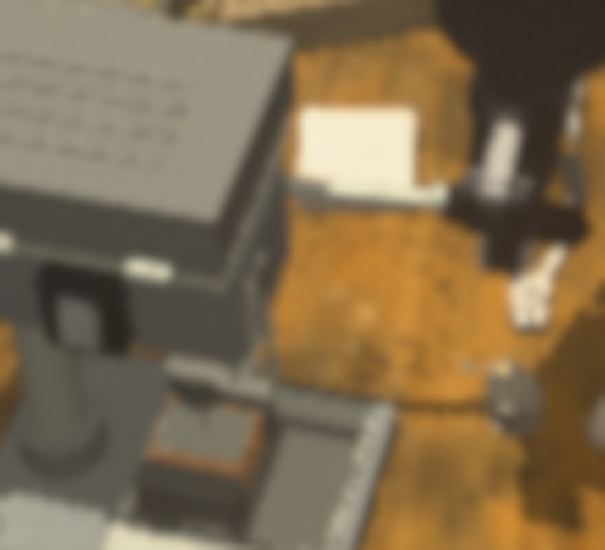

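View pics/top9.png

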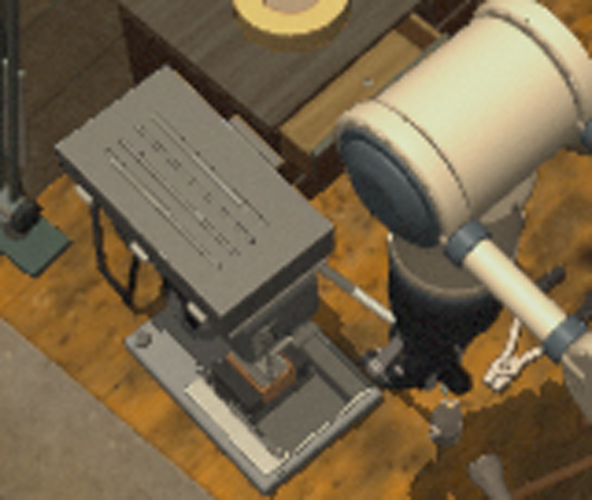

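```bash
python3 - <<'E'
from h import *
for a in(.42,.53,.64):
  print(a,[((proj("scene",w([-r*np.cos(.44-a),-64,158+r*np.sin(.44-a)]))-(190,180)+.5)*5.5).round().tolist() for r in(60,100,135,167)])
E
python3 - <<'E'
import cv2,sys
sys.path.insert(0,'.')
from bench import telemetry
import time
s=telemetry.read_state();print(s["time"],s["tcp_pos"],s["force"],s["width"])
E
```

```text
0.42 [[342.0, 161.0], [435.0, 176.0], [519.0, 190.0], [596.0, 203.0]]
0.53 [[342.0, 172.0], [434.0, 195.0], [516.0, 215.0], [592.0, 234.0]]
0.64 [[340.0, 182.0], [431.0, 212.0], [510.0, 239.0], [584.0, 263.0]]
13.85 [0.41132878 0.22094152 0.12746634] [-0.82664228 -0.53677024  7.78223479] 0.19121467410901316
```

Run:
```python
from h import *
from bench import imaging
p=imaging.read_camera("scene")["pixels"]
q=np.load("scene0.npz")["pixels"]
o=[]
for im,a in((q,0),(p,.53)):
    x0,y0,k=235,175,10
    z=cv2.resize(im[y0:y0+58,x0:x0+72],None,fx=k,fy=k,interpolation=cv2.INTER_CUBIC)[:300 if 0 else 580]
    for r in(0,60,100,135,167):
        c=((proj("scene",w([-r*np.cos(.44-a),-64,158+r*np.sin(.44-a)]))-(x0,y0)+.5)*k).astype(int);cv2.circle(z,tuple(map(int,c)),3,(0,0,255),-1)
    o.append(z)
cv2.imwrite("pics/a.png",o[0]);cv2.imwrite("pics/b.png",o[1])
```

```text
(no output)
```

View pics/a.png

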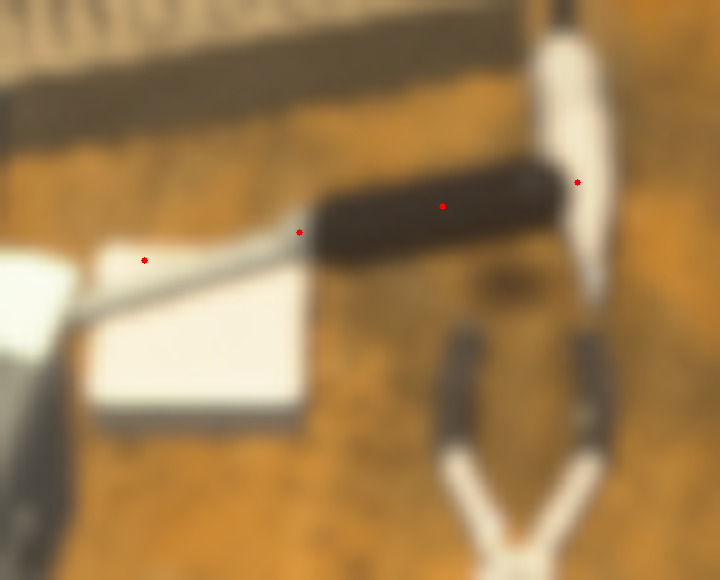

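View pics/b.png

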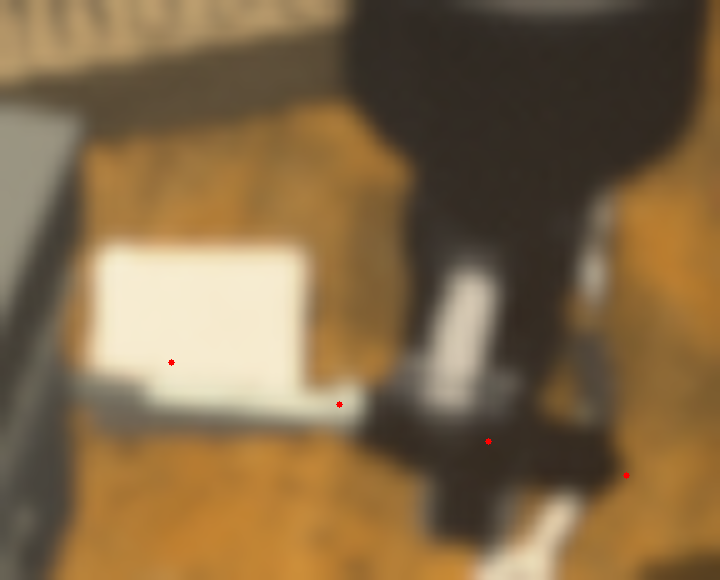

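>>> send_rows([
  {"dp":[0,0,-0.3],"dr":[0,0,0]},
  {"dp":[0,0,-0.3],"dr":[0,0,0]},
  {"dp":[0,0,-0.2],"dr":[0,0,0]},
  {"dp":[0,0,-0.2],"dr":[0,0,0]},
  {"dp":[0,0,-0.15],"dr":[0,0,0]},
  {"dp":[0,0,-0.15],"dr":[0,0,0]},
  {"dp":[0,0,-0.15],"dr":[0,0,0]},
  {"dp":[0,0,-0.15],"dr":[0,0,0]},
])

```text
time: 14.7
tcp_pos: [0.412, 0.2213, 0.122]
ee_rot: [[0.922, 0.384, 0.049], [0.383, -0.923, 0.026], [0.056, -0.005, -0.998]]
force: [-2.1, -0.6, 7.6]
width: 0.187
```

>>> send_rows([
  {"dp":[0,0,-0.15],"dr":[0,0,0]},
  {"dp":[0,0,-0.15],"dr":[0,0,0]},
  {"dp":[0,0,-0.15],"dr":[0,0,0]},
  {"dp":[0,0,-0.15],"dr":[0,0,0]},
  {"dp":[0,0,-0.15],"dr":[0,0,0]},
  {"dp":[0,0,-0.15],"dr":[0,0,0]},
  {"dp":[0,0,-0.15],"dr":[0,0,0]},
  {"dp":[0,0,-0.15],"dr":[0,0,0]},
])

```text
time: 15.5
tcp_pos: [0.4124, 0.2214, 0.1207]
ee_rot: [[0.921, 0.384, 0.059], [0.383, -0.923, 0.03], [0.066, -0.005, -0.998]]
force: [-2.5, -1.1, 8.8]
width: 0.189
```

```bash
python3 look.py 10; python3 look.py 11
```

```text
15.6 [0.4124 0.2214 0.1207] [-2.45 -1.19  9.1 ] [ 23.9 -18.9 104.    0.2  91.1  91.4]
15.7 [0.4124 0.2214 0.1207] [-2.2  -1.25  8.74] [ 23.9 -18.9 104.    0.2  91.1  91.4]
```

View pics/scene11.png

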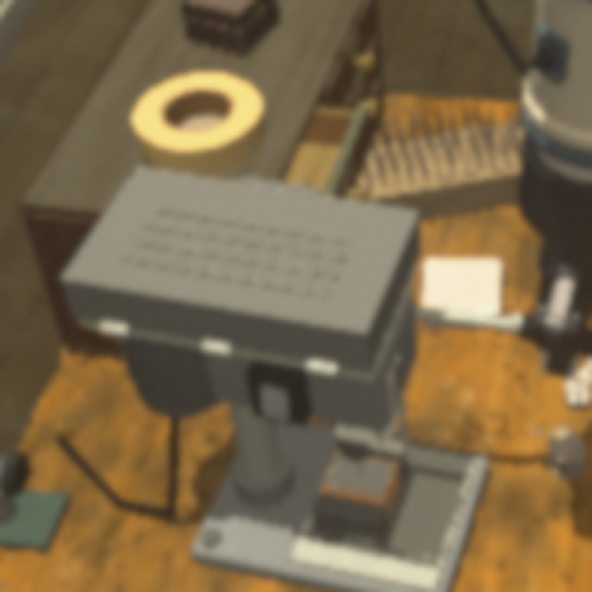

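View pics/top11.png

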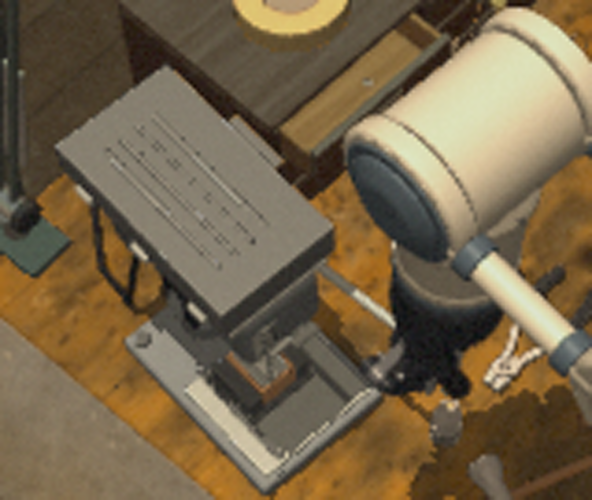

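```bash
python3 -c "
from bench import ticket,telemetry
print(ticket.finish_job());s=telemetry.read_state();print(s['time'],s['tcp_pos'],s['force'],s['width'])"
```

```text
the job is handed in; nothing more can be done
None
the job is handed in; nothing more can be done
```

The cover is shut on its catch, and the lever is held with the drill down about 10 mm. I handed the job in at about 15.7 s, and it gave no verdict.

- **Cover:** On the first press the fingertips slid off the cover's free edge before the catch snapped, so I backed off and pressed again further in. The second press met the hard stop at z = 0.240 m and reached about 26 N. The cover has stayed shut in every picture since the arm came off it.
- **Lever:** The gripper is closed on the black handle, with an opening of about 16 mm on an 18 mm bar. Lowering it 76 mm puts the lever at about 0.57 rad. The upward push on the tool was steady at about 9 N, against the 6 N you gave for 10 mm, and the last two readings showed no movement.
- **Drill travel:** I worked out 10.0 to 10.4 mm from the handle height. An earlier image check put the lever about 0.02 rad (0.4 mm) lower than the handle height did. I could not read the pointer scale, because it was too small in the pictures.
- **Tools on the bench:** Nothing touched the tools near the drill, and in the last pictures the visible ones look where they were. I did not measure their positions.

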